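# Put a reagent bottle away in the bench cooler's door bin

### The arm

A 7-joint arm with a two-finger parallel gripper is mounted at the origin on a cart in front of the work surface, level with it; the furniture and walls round the work are solid. World frame = base frame: x ahead of the robot, y to its left, z up, the work surface at z = 0. Lengths are in m, angles in rad, forces in N, time in s.
With the tool pointing down it reaches from about 0.4 to 0.85 m from the base axis. Payload 10.4 kg.
Tool frame: the origin (TCP) lies at the very end of the fingers, on their centre line; the grasp point (between the pads) lies 19 mm behind it; z points along the fingers, y is the line along which they close (so a half turn about z gives the same grasp; the last joint's range is limited). The gripper opens to 87 mm and grips with 3 to 60 N. Pads are 19 mm wide; open, the fingers measure 117 mm over their backs; the gripper's body (75 mm by 190 mm) begins 51 mm behind the grasp point.
Start: joints at [-1.294, 0.332, -0.065, 1.46, 0.022, 1.35, -0.088], TCP at [0.185, 0.597, 0.189] pointing down, gripper open.
Joint ranges: [-2.6, 2.6], [-0.5, 2.12], [-1.47, 1.34], [0.16, 2.42], [-1.27, 4.41], [0.06, 2.06], [-2.6, 2.6]. Speed limits (rad/s): [2.22, 2.22, 2.79, 2.79, 3.14, 3.14, 3.14].

### API

Orientations are given as a unit quaternion [x, y, z, w].
In Python, from bench import read_state, cams, workorder gives the robot as it stands.
- The arm moves only by the shell command python3 -m crank 'ROWS' [FORCE]. ROWS is text: rows parted by semicolons, each of 5 numbers parted by spaces: the shift along the tool's x, y, z scaled (see below), then the turn about the tool's z scaled (see below), then the opening, from -1 (shut) to 1 (fully open). In form: dx dy dz yaw jaw; .... A call has 1 to 10 rows; each row shifts and turns the commanded pose from where the row before left it, along the tool's axes as they then stand; what a row does not reach is not made up. The controller multiplies each number of a shift by 200 mm and each number of a turn by 90 degrees. A row lasts 1/10 s, in which the tool goes at most 50 mm and 8.59 degrees, less where a joint would pass 70% of its speed; a pose out of reach is approached as far as the arm can. A call with a number of a shift or a turn outside -1 to 1 is refused whole. A call with a gripper value outside its range is refused whole. The fingers move at their own pace and stop on an object; FORCE is the grip in N (left out, the last holds). Time passes only in rows, so rows that do not move let the fingers close. It gives the time, the measured TCP pose, the force, the opening and the grip force at its end, in the units of the state.
- read_state(): the state, without advancing time (a new reading comes with each control period).
- cams.camera(name): name is "scene" or "top" or "wrist"; returns a dict with "img" (400x640x3 uint8, blue, green, red), "K" (3x3 intrinsics, pixels), "xyz" and "attitude" of the camera in the world; the wrist camera has in their place "mount" (4x4, takes a point from camera to tool coordinates, whose origin is the TCP and whose axes are the flange's). Camera axes: x right, y down, z forward; pixel columns grow to the right and rows downward; lengths in m; the calibration is good to about 2 mm. The wrist camera is an equidistant fisheye: a pixel r from the principal point sees the ray r / f radians off the axis. A picture is of the moment at which its call begins: read the wrist's pose just before it. There is no depth.
- workorder.close_job(): hands the job in; it is judged then, once.
The state is a dict: "time": time; "joint_positions": joint angles; "joint_vel": joint speeds; "joint_torque": joint torques, N m; "ee_pos": TCP position; "eef_rot": TCP orientation; "ft_force": force on the tool from outside, world axes, zero at the start; "torque": the same for the moment, N m; "width": finger opening in m; "grip_force": force on a finger pad.
Only numpy, scipy, OpenCV 4.12 (cv2) and the standard library are available. Lean on these libraries where they do the work, as an engineer would, in place of code of your own. Each camera call takes 0.05 s, during which the arm holds its last target. There are 200 camera calls.

### The job

Put the larger of the two brown bottles away in the bench cooler: open the glass door by its handle, stand the bottle in the bin on the inside of the door, beside the bottle already there, and shut the door fully again without slamming it. Both bottles must be upright in the bin at the end; set the bottle down rather than dropping it, and leave the other things on the bench where they stand.

Things in the scene. Friction and masses are not known exactly. Their poses are not given: they have to be found in the camera images.
- cooler: bench cooler (small refrigerator), white box 270 wide (y), 170 deep (x), 200 high, fixed to the bench; origin at the centre of its underside, front faces its own -x; top at z = 200, inside ceiling at z = 180. Its glass door is 28 thick, lies before the front plane x = -85 and spans z = 42 to 198
- cooler_door (a joint): door angle in rad: 0 shut, grows as the door opens towards the robot, at most 1.9; hinge upright, at the cooler's left front edge (+y side). Seen from above the door turns clockwise as it opens; slight friction, it stays where it is left
- door_hinge (a point): point on the door's hinge axis, at the height of the cooler's underside; its axes turn with the door: the door panel runs 270 along -y from here, its outside is at x = -28, its inside at x = 0
- handle_grip (a point): grip point on the door's upright steel bar handle near the free edge: round bar 12 in diameter, 98 long, from z = 92 to 190; this point is on the bar's axis at z = 172, 40 in front of the door's outer face, 68 before the hinge plane (x = -68, y = -250 from the hinge); axes turn with the door
- bin_floor (a point): centre of the inner floor of the clear bin on the inside of the door, 55 above the bench; axes turn with the door: x points away from the door panel, y along it to the hinge. Clear room inside: 60 in x, 202 in y, walls 48 high above the floor, 3 thick; open at the top
- amber_bottle: the larger brown bottle with black cap, 51 in diameter, 118 high, the one to put away; origin at the centre of its base, z up. Body 51 wide, drawn in at the shoulder; black cap 32 in diameter on the topmost 22
- small_amber_bottle: the smaller brown bottle with black cap, 42 in diameter, 90 high; stays on the bench; origin at the centre of its base
- white_bottle: white capped bottle, 46 in diameter, 102 high, standing somewhere along the door bin at the start; origin at the centre of its base
- beaker: glass beaker on the bench, 66 in diameter, 67 high, bystander; origin at the centre of its base
- tip_box: pipette tip box, 95x122x75, bystander; origin at the centre of its underside
- vial_a: empty clear vial, 32 in diameter, 70 high, at the left front; bystander; origin at the centre of its base
- vial_b: a second such vial beside it; bystander
- vial_c: a third such vial beside it; bystander
- timer: lab timer, 62x62x18, flat on the bench at the left front; bystander
- pump_a: loose white pump head, 27x117x27, lying at the front left; bystander
- pump_b: loose white pump head, 27x117x27, lying at the front right of the middle; bystander
Not all that is in view belongs to the job. What is shaped like the amber_bottle but turquoise or yellow is not meant.

How it is judged:
On the way, in this order (a step that is already met when the one before it is completed fails the run):
1. the door is pulled open by its handle (fingers on the handle while it is more than 9 degrees open) (value of joint cooler_door above 0.15 rad and (contact force between the fingers and handle_bar above 0.2 N or contact force between the fingers and handle_foot_low above 0.2 N or contact force between the fingers and handle_foot_high above 0.2 N)), for 0.1 s.
2. the larger brown bottle stands released in the bin of the open door (value of joint cooler_door above 0.5 rad and x of amber_bottle in the frame of bin_floor between -0.03 and 0.03 m and y of amber_bottle in the frame of bin_floor between -0.1 and 0.1 m and z of amber_bottle in the frame of bin_floor between -0.006 and 0.008 m and angle between amber_bottle's own z axis and vertical below 0.2 rad and contact force between the fingers and amber_bottle below 0.1 N), for 0.2 s.
At the end, for the whole second after the job is handed in: the cooler door is shut (angle under 0.03 rad, about 7 mm at its free edge) and the larger brown bottle and the white bottle both stand upright (within 0.2 rad) on the floor of the door bin, inside its walls, at rest (value of joint cooler_door below 0.03 rad and x of amber_bottle in the frame of bin_floor between -0.03 and 0.03 m and y of amber_bottle in the frame of bin_floor between -0.1 and 0.1 m and z of amber_bottle in the frame of bin_floor between -0.006 and 0.008 m and angle between each of amber_bottle, white_bottle's own z axis and vertical below 0.2 rad and x of white_bottle in the frame of bin_floor between -0.03 and 0.03 m and y of white_bottle in the frame of bin_floor between -0.1 and 0.1 m and z of white_bottle in the frame of bin_floor between -0.006 and 0.008 m and linear speed of amber_bottle below 0.02 m/s); the robot touches nothing.
It fails at once if another thing on the bench is displaced (small brown bottle, beaker, tip box, vials, timer or pump heads moved more than 40 mm) (distance of any of small_amber_bottle, beaker, tip_box, vial_a, vial_b, vial_c, timer, pump_a, pump_b from where it was at the start of the episode above 0.04 m).
It fails at once if a bottle is dropped or knocked over (larger brown bottle moves faster than 0.7 m/s out of the fingers, or any of the bottles tips more than 0.7 rad) ((linear speed of amber_bottle above 0.7 m/s and contact force between the fingers and amber_bottle below 0.05 N) or angle between any of amber_bottle, white_bottle, small_amber_bottle's own z axis and vertical above 0.7 rad).
It fails at once if the door is slammed (it swings shut faster than 2 rad/s) (velocity of joint cooler_door below -2 rad/s).
It also fails if it takes over 72 s, if anything falls off the work surface, if the arm or the gripper's body presses on something with over 40 N, if the wrist force passes 120 N, or if a joint passes its speed limit or range.

## Working session

There is one attempt and no reset: what is moved stays moved. The work goes in short steps, Python scripts to look and compute and a shell command to move; the robot and the scene stay as the last step left them, time stands still between calls to the robot, and variables do not carry over. Pictures are saved under pics/ and viewed, at most 10 in all, crops included, and the job is handed in when it is done.

```bash
mkdir -p pics; ls
python3 - <<'E'
from bench import read_state, cams, workorder
import cv2,numpy as np
s=read_state(); print({k:np.round(v,3).tolist() for k,v in s.items()})
for n in ["scene","top","wrist"]:
    c=cams.camera(n); cv2.imwrite(f"pics/{n}0.png",c["img"]); print(n,{k:np.round(v,4).tolist() for k,v in c.items() if k!="img"})
E
```

```text
pics
{'time': 0.0, 'joint_positions': [-1.294, 0.333, -0.065, 1.461, 0.022, 1.35, -0.089], 'joint_vel': [0.001, 0.0, -0.0, 0.001, 0.001, 0.001, 0.001], 'joint_torque': [-0.0, -62.328, 0.024, -38.986, -0.061, 0.04, 0.0], 'ee_pos': [0.184, 0.597, 0.188], 'eef_rot': [0.149, 0.989, -0.001, -0.0], 'ft_force': [0.072, -0.322, -0.286], 'torque': [0.01, -0.028, -0.016], 'grip_force': 0.0, 'width': 0.087}
scene {'K': [[450.3356, 0.0, 322.5043], [0.0, 450.3356, 200.5465], [0.0, 0.0, 1.0]], 'xyz': [0.4942, 0.837, 1.3775], 'attitude': [-0.031, 0.9553, -0.2936, 0.0159]}
top {'K': [[422.3954, 0.0, 322.8879], [0.0, 422.3954, 198.5988], [0.0, 0.0, 1.0]], 'xyz': [0.2702, -0.0099, 1.7686], 'attitude': [0.7116, -0.6965, 0.0719, -0.057]}
wrist {'K': [[309.7069, 0.0, 314.5854], [0.0, 309.7069, 201.18], [0.0, 0.0, 1.0]], 'mount': [[0.0002, -0.9534, -0.3016, 0.0844], [1.0, 0.0001, 0.0002, -0.0002], [-0.0001, -0.3016, 0.9534, -0.195], [0.0, 0.0, 0.0, 1.0]]}
```

View pics/scene0.png

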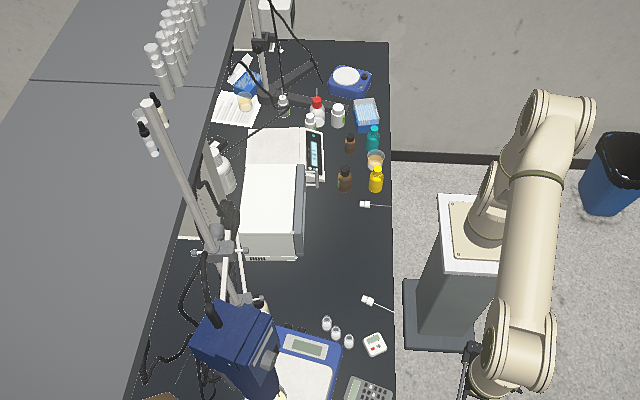

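View pics/top0.png

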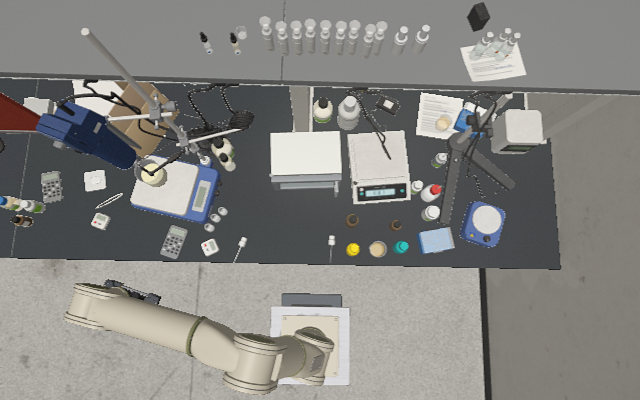

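Scene view: brown bottles are at about (344,180) and (349,145), the cooler at about (270,210), and the beaker with orange contents at (375,160). Yellow (376,180) and turquoise (373,138) are decoys. Top view: brown at (352,220) and (396,226), cooler door edge at about row 182, handle near (337,187). Candidates are therefore (352,220) and (396,226); next I crop close to choose between them.

```bash
cat > h.py <<'E'
import numpy as np,cv2
from scipy.spatial.transform import Rotation as R
from bench import read_state,cams
def ray(c,uv):
    K=c["K"];u,v=uv
    d=np.array([(u-K[0][2])/K[0][0],(v-K[1][2])/K[1][1],1.])
    return np.array(c["xyz"]),R.from_quat(c["attitude"]).as_matrix()@d
def onz(c,uv,z):
    o,d=ray(c,uv);return o+d*(z-o[2])/d[2]
def two(c1,p1,c2,p2):
    o1,d1=ray(c1,p1);o2,d2=ray(c2,p2);d1/=np.linalg.norm(d1);d2/=np.linalg.norm(d2)
    t=np.linalg.lstsq(np.c_[d1,-d2],o2-o1,rcond=None)[0]
    a=o1+d1*t[0];b=o2+d2*t[1];return (a+b)/2,np.linalg.norm(a-b)
def proj(c,P):
    q=R.from_quat(c["attitude"]).as_matrix().T@(np.array(P)-c["xyz"]);K=c["K"]
    return np.array([K[0][0]*q[0]/q[2]+K[0][2],K[1][1]*q[1]/q[2]+K[1][2]])
E
python3 - <<'E'
from h import *
s=cams.camera("scene");t=cams.camera("top")
a=cv2.resize(s["img"][100:280,230:400],None,fx=3.3,fy=3.3,interpolation=cv2.INTER_CUBIC)
b=cv2.resize(t["img"][120:260,260:420],None,fx=5,fy=4.2,interpolation=cv2.INTER_CUBIC)
cv2.imwrite("pics/s1.png",a);cv2.imwrite("pics/t1.png",b)
for n,p in [("big",(352,220)),("small",(396,226))]: print(n,onz(t,p,0.1))
print("s big",onz(s,(344,172),.118),"small",onz(s,(350,138),.09))
for n,p in [("bl",(271,133)),("br",(341,133)),("fl",(271,182)),("fr",(341,180))]: print(n,onz(t,p,.2))
E
```

```text
big [ 0.4946715  -0.15985223  0.1       ]
small [ 0.47450139 -0.33569433  0.1       ]
s big [ 0.50080746 -0.14205426  0.118     ] small [ 0.48498797 -0.32885449  0.09      ]
bl [0.814037   0.16599629 0.2       ]
br [ 0.82146135 -0.10565755  0.2       ]
fl [0.61958718 0.15791307 0.2       ]
fr [ 0.63390449 -0.10782167  0.2       ]
```

View pics/s1.png

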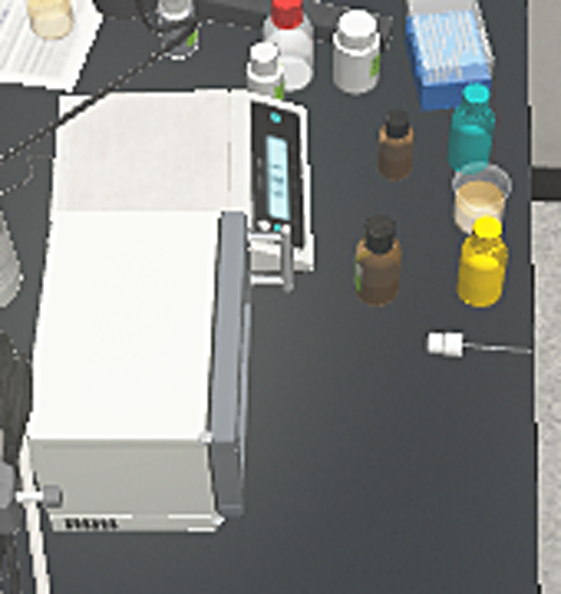

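View pics/t1.png

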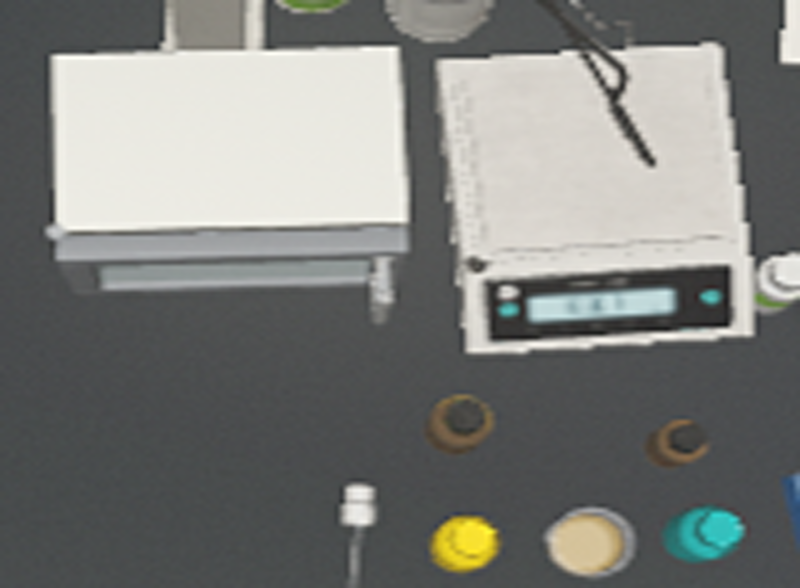

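The crops confirm the choice. The larger brown bottle has its cap at t1 (465,413) / s1 (381,224); the smaller is at t1 (687,437). The cooler top corners are t1 (50,55), (400,45), (408,222), (57,232). The handle bar is near t1 (381,275) and its top is at s1 (288,232).

Run:
```python
from h import *
s=cams.camera("scene");t=cams.camera("top")
T=lambda u,v:(260+(u+.5)/5-.5,120+(v+.5)/4.2-.5); S=lambda u,v:(230+(u+.5)/3.3-.5,100+(v+.5)/3.3-.5)
np.set_printoptions(precision=4,suppress=True)
for n,p in dict(BL=(50,55),BR=(400,45),FR=(408,222),FL=(57,232)).items(): print("top",n,onz(t,T(*p),.2))
for n,p in dict(BL=(60,97),BR=(60,97),FRi=(223,212),FLi=(208,440)).items(): print("scene",n,onz(s,S(*p),.2))
print("cap two",two(t,T(465,413),s,S(381,224)),onz(t,T(465,413),.118),onz(s,S(381,224),.118))
print("small",two(t,T(687,437),s,S(399,118)))
print("yellow",two(t,T(480,530),s,S(489,225)),"beaker",onz(s,S(483,180),.067))
print("handle top", two(t,T(383,264),s,S(288,229)),onz(t,T(383,264),.19),onz(s,S(288,229),.19))
print("handle bottom",onz(t,T(378,320),.092),onz(s,S(288,287),.092))
print("pump",onz(t,T(360,505),.013),"scale front",onz(t,T(470,350),.06),onz(t,T(755,332),.06), onz(s,S(310,268),.06))
print("yellow r",onz(t,T(480,530),.12))
```

```text
top BL [0.815  0.1715 0.2   ]
top BR [ 0.8322 -0.1001  0.2   ]
top FR [ 0.6634 -0.1082  0.2   ]
top FL [0.6474 0.1591 0.2   ]
scene BL [ 0.8494 -0.2508  0.2   ]
scene BR [ 0.8494 -0.2508  0.2   ]
scene FRi [ 0.6581 -0.1033  0.2   ]
scene FLi [0.6451 0.1631 0.2   ]
cap two (array([ 0.4988, -0.16  ,  0.1214]), np.float64(0.002301012621564997)) [ 0.5004 -0.1606  0.118 ] [ 0.4977 -0.1624  0.118 ]
small (array([ 0.4842, -0.3413,  0.0913]), np.float64(0.0017922406219209213))
yellow (array([ 0.3864, -0.1721,  0.1145]), np.float64(0.010244650743617063)) beaker [ 0.384  -0.2737  0.067 ]
handle top (array([ 0.6059, -0.0861,  0.2067]), np.float64(0.03256318459369513)) [ 0.626  -0.0902  0.19  ] [ 0.5914 -0.0932  0.19  ]
handle bottom [ 0.5928 -0.0918  0.092 ] [ 0.5935 -0.0915  0.092 ]
pump [ 0.4214 -0.0833  0.013 ] scale front [ 0.5709 -0.1696  0.06  ] [ 0.5943 -0.4055  0.06  ] [ 0.5736 -0.1419  0.06  ]
yellow r [ 0.391  -0.1728  0.12  ]
```

```bash
cat >> h.py <<'E'
def psi(s): 
    y=R.from_quat(s["eef_rot"]).as_matrix()[:,1]; return np.degrees(np.arctan2(y[1],y[0]))
def plan(P,n=1):
    "shift per row, in move units, to reach world point P in n rows without turning"
    s=read_state(); M=R.from_quat(s["eef_rot"]).as_matrix()
    d=M.T@(np.array(P)-s["ee_pos"])/.2/n
    print("t",round(s["time"],2),"tcp",np.round(s["ee_pos"],4),"psi",round(psi(s),2),"z",np.round(M[:,2],3),"w",round(s["width"],4),"grip",round(s["grip_force"],2),"F",np.round(s["ft_force"],1),"q",np.round(s["joint_positions"],2)); print("rows",n,np.round(d,4))
HINGE=np.array([.646,.161]); YAW=.055
def hp(q,x,y):  # point of door frame at opening q -> world xy
    a=YAW-q; c,s_=np.cos(a),np.sin(a); return HINGE+[c*x-s_*y,s_*x+c*y]
E
python3 -m crank '0 0 -.12 -.0752 1;0 0 -.12 -.0752 1;0 0 -.12 -.0752 1;-.102 -.197 0 0 1;-.102 -.197 0 0 1;-.102 -.197 0 0 1;-.102 -.197 0 0 1;-.102 -.197 0 0 1;-.102 -.197 0 0 1;-.102 -.197 0 0 1'
python3 -m crank '-.102 -.197 0 0 1;-.102 -.197 0 0 1;-.102 -.197 0 0 1;-.102 -.197 0 0 1;-.102 -.197 0 0 1;-.102 -.197 0 0 1;-.102 -.197 0 0 1;-.102 -.197 0 0 1;0 0 0 0 1'
python3 -c "
from h import *
p=hp(0,-.068,-.25);print(p);plan([*p,.23],4)"
```

```text
time: 1.35
ee_pos: [0.3429, 0.3278, 0.2614]
eef_rot: [-0.027, 1.0, 0.0, 0.0]
ft_force: [0.5, 0.7, 0.2]
width: 0.0869
grip_force: 0.0
time: 2.25
ee_pos: [0.5239, 0.0174, 0.2613]
eef_rot: [-0.023, 1.0, -0.001, 0.0]
ft_force: [0.2, 0.3, 0.6]
width: 0.0868
grip_force: 0.0
[ 0.59184589 -0.09236009]
t 2.25 tcp [0.5239 0.0174 0.2613] psi 92.65 z [ 0.001 -0.002 -1.   ] w 0.0868 grip 0.0 F [0.2 0.3 0.6] q [-0.59  0.07  0.5   1.64 -0.03  1.45  1.53]
rows 4 [-0.0784 -0.1409  0.0395]
```

```bash
python3 -m crank '-.078 -.141 .02 0 1;-.078 -.141 .02 0 1;-.078 -.141 .02 0 1;-.078 -.141 .02 0 1;0 0 0 0 1' >/dev/null
python3 - <<'E'
from h import *
p=hp(0,-.068,-.25);plan([*p,.153],4)
c=cams.camera("wrist");s=read_state()
M=np.eye(4);M[:3,:3]=R.from_quat(s["eef_rot"]).as_matrix();M[:3,3]=s["ee_pos"]
W=np.linalg.inv(M@np.array(c["mount"]))
img=c["img"].copy();K=c["K"]
for x,z in [(-.068,.19),(-.068,.172),(-.068,.092),(0,.198)]:
    q=(W@[*hp(0,x,-.25),z,1])[:3];th=np.arctan2(np.hypot(q[0],q[1]),q[2]);r=K[0][0]*th/np.hypot(q[0],q[1])
    uv=np.array([K[0][2]+r*q[0],K[1][2]+r*q[1]]);print(uv);cv2.circle(img,tuple(int(a) for a in uv),2,(0,0,255),-1)
cv2.imwrite("pics/w1.png",img)
E
```

```text
t 2.75 tcp [ 0.5912 -0.0896  0.2442] psi 92.85 z [-0.001 -0.002 -1.   ] w 0.0871 grip 0.0 F [ 0.4 -0.8  0.3] q [-0.41  0.27  0.6   1.48 -0.15  1.44  1.81]
rows 4 [-0.0008 -0.0032  0.114 ]
[308.50658804 208.26444047]
[308.88895114 201.86802192]
[310.15350516 180.90303886]
[309.16514474 281.42408063]
```

View pics/w1.png

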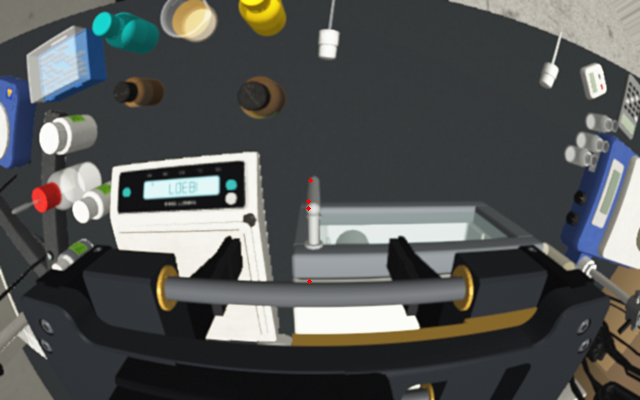

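The picture shows the bar at columns 312-314, about 4 px right of my estimate, so the handle is at about y = -0.089. The gripper is centred on it. I narrow the jaw and descend.

```bash
sed -i 's/\.646,\.161/.646,.164/' h.py
python3 -m crank '0 0 0 0 .2;0 0 0 0 .2;0 0 .11 0 .2;0 0 .11 0 .2;0 0 .11 0 .2;0 0 .11 0 .2;0 0 0 0 .2' 
python3 -m crank '0 0 0 0 -1;0 0 0 0 -1;0 0 0 0 -1;0 0 0 0 -1;0 0 0 0 -1;0 0 0 0 -1' 20
python3 - <<'E'
from h import *
for i in range(2):pass
plan([*hp(0,-.068,-.25),.153],1)
s=read_state();p0=np.array(s["ee_pos"][:2])
# door opening in 10 steps of 8 deg; shift in tool axes before each turn
psi0=psi(s);h=hp(0,-.068,-.25);d=p0-h
print("chord per 8deg in tool axes (row: shift then yaw)")
th=np.radians(8)
y=np.array([np.cos(np.radians(psi0)),np.sin(np.radians(psi0))]);x=np.array([-y[1],y[0]])
D=hp(th,-.068,-.25)-h;print(D, D@x/.2,D@y/.2)
E
```

```text
time: 3.5
ee_pos: [0.5891, -0.0839, 0.1548]
eef_rot: [-0.028, 1.0, 0.0, -0.002]
ft_force: [-0.0, -0.1, 0.5]
width: 0.0528
grip_force: 0.0
time: 4.1
ee_pos: [0.5903, -0.0896, 0.1577]
eef_rot: [-0.026, 1.0, -0.002, -0.0]
ft_force: [-3.3, -17.6, 3.0]
width: 0.0118
grip_force: 8.5
t 4.1 tcp [ 0.5903 -0.0896  0.1577] psi 92.96 z [-0.    -0.005 -1.   ] w 0.0118 grip 8.51 F [ -3.3 -17.6   3. ] q [-0.4   0.32  0.58  1.61 -0.17  1.27  1.83]
rows 1 [-0.0077  0.001   0.0233]
chord per 8deg in tool axes (row: shift then yaw)
[-0.03473388  0.01000248] 0.17085827941965587 0.05890463515969233
```

```bash
python3 -m crank '0 -.025 0 0 -1;.086 .027 0 .0444 -1;.086 .027 0 .0444 -1;.086 .027 0 .0444 -1;.086 .027 0 .0444 -1;.086 .027 0 .0444 -1;0 0 0 0 -1' 20
python3 -c "
from h import *
plan([*hp(np.radians(20),-.068,-.25),.155],1)"
```

```text
time: 4.8
ee_pos: [0.5066, -0.056, 0.1576]
eef_rot: [0.147, 0.989, 0.0, -0.0]
ft_force: [-2.7, -3.6, 1.8]
width: 0.0087
grip_force: 20.0
t 4.8 tcp [ 0.5066 -0.056   0.1576] psi 73.06 z [-0.001  0.001 -1.   ] w 0.0087 grip 19.99 F [-2.7 -3.6  1.8] q [-0.55  0.1   0.61  1.83 -0.06  1.23  1.35]
rows 1 [-0.0082  0.0046  0.0128]
```

Run:
```python
from h import *
c=cams.camera("wrist");t=cams.camera("top")
a=c["img"][100:400,120:520]
b=cv2.resize(t["img"][130:230,250:370],None,fx=3,fy=3,interpolation=cv2.INTER_CUBIC)
cv2.imwrite("pics/w2.png",np.hstack([a,b]))
```

```text
(no output)
```

View pics/w2.png

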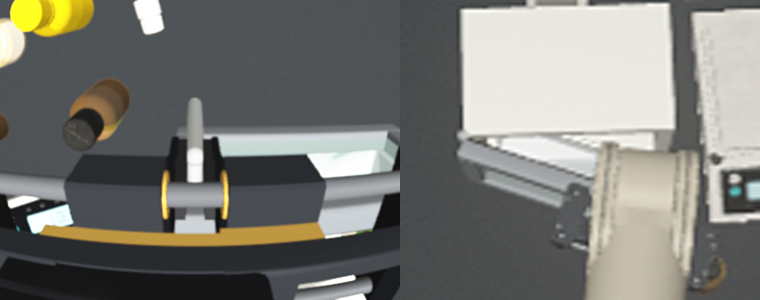

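The fingers straddle and hold the bar at (195,190), and the top view shows the door about 20 degrees open. I keep opening.

```bash
python3 -m crank '.086 .027 0 .0444 -1;.086 .027 0 .0444 -1;.086 .027 0 .0444 -1;.086 .027 0 .0444 -1;.086 .027 0 .0444 -1;.086 .027 0 .0444 -1;.086 .027 0 .0444 -1;.086 .027 0 .0444 -1;0 0 0 0 -1' 20
python3 -c "
from h import *
plan([*hp(np.radians(52),-.068,-.25),.155],1)"
```

```text
time: 5.8
ee_pos: [0.4124, 0.0516, 0.1575]
eef_rot: [0.413, 0.911, 0.0, -0.001]
ft_force: [-3.9, -1.9, 5.1]
width: 0.0088
grip_force: 20.1
t 5.8 tcp [0.4124 0.0516 0.1575] psi 41.23 z [-0.001  0.001 -1.   ] w 0.0088 grip 20.11 F [-3.9 -1.9  5.1] q [-0.68 -0.15  0.41  2.04  0.06  1.24  0.43]
rows 1 [-0.0054 -0.001   0.0122]
```

```bash
python3 -m crank '.086 .027 0 .0444 -1;.086 .027 0 .0444 -1;.086 .027 0 .0444 -1;.086 .027 0 .0444 -1;.086 .027 0 .0444 -1;.086 .027 0 .0444 -1;.086 .027 0 .0444 -1;.086 .027 0 .0444 -1;0 0 0 0 -1' 20
python3 -m crank '0 0 0 0 0.2;0 0 0 0 .2;0 0 0 0 .2;0 0 0 0 .2'
python3 -c "
from h import *
plan([*hp(np.radians(84),-.068,-.25),.155],1)"
```

```text
time: 6.7
ee_pos: [0.3895, 0.1927, 0.1575]
eef_rot: [0.647, 0.762, 0.001, -0.0]
ft_force: [-3.5, 1.2, 5.1]
width: 0.0088
grip_force: 20.1
time: 7.1
ee_pos: [0.3892, 0.1895, 0.1571]
eef_rot: [0.648, 0.761, -0.0, -0.0]
ft_force: [-0.4, -0.3, -0.5]
width: 0.0332
grip_force: 0.0
t 7.1 tcp [0.3892 0.1895 0.1571] psi 9.19 z [-0.  0. -1.] w 0.0332 grip 0.0 F [-0.4 -0.3 -0.5] q [-0.77 -0.08  0.2   1.99  0.02  1.23 -0.41]
rows 1 [ 0.0098 -0.0028  0.0106]
```

```bash
python3 -m crank '0 0 -.2 0 .4;0 0 -.2 0 .4;0 0 -.2 0 .4;0 0 0 0 .4'
python3 -c "
from h import *
plan([.5,.06,.277],4)"
```

```text
time: 7.5
ee_pos: [0.3911, 0.191, 0.2824]
eef_rot: [0.648, 0.762, 0.004, 0.001]
ft_force: [0.6, 0.8, -0.4]
width: 0.0587
grip_force: 0.0
t 7.5 tcp [0.3911 0.191  0.2824] psi 9.2 z [ 0.006  0.005 -1.   ] w 0.0587 grip 0.0 F [ 0.6  0.8 -0.4] q [-0.77 -0.15  0.19  1.78  0.03  1.49 -0.43]
rows 4 [-0.1834  0.1082  0.0068]
```

```bash
cat >> h.py <<'E'
def wcam():
    s=read_state();c=cams.camera("wrist");M=np.eye(4);M[:3,:3]=R.from_quat(s["eef_rot"]).as_matrix();M[:3,3]=s["ee_pos"]
    c["T"]=M@np.array(c["mount"]);return c
def wproj(c,P):
    q=(np.linalg.inv(c["T"])@[*P,1])[:3];K=c["K"];rr=np.hypot(q[0],q[1]);r=K[0][0]*np.arctan2(rr,q[2])/rr
    return np.array([K[0][2]+r*q[0],K[1][2]+r*q[1]])
def wonz(c,uv,z):
    K=c["K"];d=np.array(uv)-[K[0][2],K[1][2]];r=np.hypot(*d);th=r/K[0][0]
    v=c["T"][:3,:3]@np.array([*(d/r*np.sin(th)),np.cos(th)]);o=c["T"][:3,3];return o+v*(z-o[2])/v[2]
E
python3 -m crank '-.183 .108 0 0 .4;-.183 .108 0 0 .4;-.183 .108 0 0 .4;-.183 .108 0 0 .4;0 0 0 0 .4'
python3 - <<'E'
from h import *
import pickle
c=wcam();t=cams.camera("top");pickle.dump((c,t),open("w3.pkl","wb"))
cv2.imwrite("pics/w3.png",c["img"])
plan([.499,-.161,.2])
E
```

```text
time: 8.0
ee_pos: [0.4998, 0.0537, 0.2766]
eef_rot: [0.651, 0.759, -0.001, 0.001]
ft_force: [-0.5, 0.4, -0.4]
width: 0.0605
grip_force: 0.0
t 8.1 tcp [0.4978 0.0586 0.2765] psi 9.1 z [-0.001 -0.    -1.   ] w 0.0608 grip 0.0 F [-0.6  0.8  0. ] q [-0.62  0.01  0.42  1.66 -0.    1.48 -0.04]
rows 1 [-1.0849 -0.1674  0.3831]
```

View pics/w3.png

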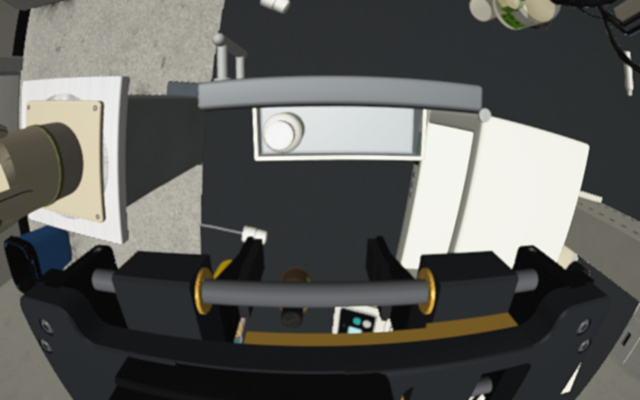

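White cap is at (281,132), at the free-edge end of the bin; the hinge end is empty. The bin rim is at (253,108), (256,160), (422,158) and the hinge knob at (485,115).

Run:
```python
from h import *
import pickle
np.set_printoptions(precision=4,suppress=True)
c,t=pickle.load(open("w3.pkl","rb"))
print("rim outer free",wonz(c,(256,160),.103),"rim outer hinge",wonz(c,(422,159),.103))
print("rim hinge/panel",wonz(c,(424,109),.103),"free/panel",wonz(c,(254,108),.103))
print("white cap",wonz(c,(281,132),.157),"cap width",wonz(c,(265,132),.157)-wonz(c,(299,132),.157))
print("hinge knob",wonz(c,(485,115),.2),"door outer corners",wonz(c,(199,86),.198),wonz(c,(480,85),.198))
for q in (80,82,84,86,88):
    a=np.radians(q);print(q,"hinge",wproj(c,[*hp(a,0,0),.198]),"free out",wproj(c,[*hp(a,-.028,-.27),.198]),"free in",wproj(c,[*hp(a,0,-.27),.198]),"bottle", wproj(c,[.499,-.161,.118]))
```

```text
rim outer free [0.4252 0.0617 0.103 ] rim outer hinge [0.6283 0.0959 0.103 ]
rim hinge/panel [0.6177 0.1577 0.103 ] free/panel [0.4151 0.1242 0.103 ]
white cap [0.4563 0.1052 0.157 ] cap width [-0.0344 -0.0048  0.    ]
hinge knob [0.6474 0.1619 0.2   ] door outer corners [0.3792 0.1427 0.198 ] [0.6371 0.1893 0.198 ]
80 hinge [483.1801 112.4463] free out [194.9214  99.6255] free in [198.3387 129.4797] bottle [292.2333 321.3217]
82 hinge [483.1801 112.4463] free out [195.0576  89.4238] free in [197.2767 119.4131] bottle [292.2333 321.3217]
84 hinge [483.1801 112.4463] free out [195.6095  79.2394] free in [196.6155 109.2909] bottle [292.2333 321.3217]
86 hinge [483.1801 112.4463] free out [196.5782  69.0978] free in [196.3608  99.1376] bottle [292.2333 321.3217]
88 hinge [483.1801 112.4463] free out [197.9633  59.0241] free in [196.517  88.978] bottle [292.2333 321.3217]
```

```bash
python3 -m crank '-.181 -.028 0 0 .4;-.181 -.028 0 0 .4;-.181 -.028 0 0 .4;-.181 -.028 .1 0 .4;-.181 -.028 .1 0 .4;-.181 -.028 .1 0 .4;0 0 0 0 .4;0 0 0 0 .4'
python3 - <<'E'
from h import *
np.set_printoptions(precision=4,suppress=True)
plan([.499,-.161,.09],1)
c=wcam();i=c["img"];cv2.imwrite("pics/w4.png",i[180:400,120:520]);print(wproj(c,[.499,-.161,.118])-[120,180])
E
```

```text
time: 8.9
ee_pos: [0.4991, -0.1595, 0.2167]
eef_rot: [0.648, 0.762, -0.0, -0.001]
ft_force: [0.2, 0.1, 0.5]
width: 0.0612
grip_force: 0.0
t 8.9 tcp [ 0.4991 -0.1595  0.2167] psi 9.22 z [-0.001  0.001 -1.   ] w 0.0612 grip 0.0 F [0.2 0.1 0.5] q [-0.38  0.09  0.65  1.71 -0.06  1.36  0.44]
rows 1 [-0.0079 -0.0009  0.6334]
[195.414   13.7782]
```

View pics/w4.png

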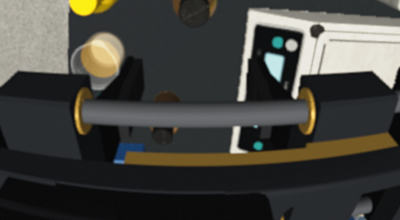

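The cap is at (195,14) in the crop, as predicted. I descend and grip it.

```bash
python3 -m crank '-.004 0 .16 0 .4;-.004 0 .16 0 .4;0 0 .16 0 .4;0 0 .1 0 .4;0 0 .053 0 .4;0 0 0 0 .4'
python3 -c "
from h import *
plan([.499,-.161,.09],1)"
python3 -m crank '0 0 0 0 -1;0 0 0 0 -1;0 0 0 0 -1;0 0 0 0 -1;0 0 0 0 -1' 25
python3 -c "
from h import *
plan([.499,-.161,.09],1)"
```

```text
time: 9.55
ee_pos: [0.4996, -0.1604, 0.09]
eef_rot: [0.647, 0.762, -0.0, -0.001]
ft_force: [0.4, 0.1, 0.3]
width: 0.0612
grip_force: 0.0
t 9.55 tcp [ 0.4996 -0.1604  0.09  ] psi 9.34 z [-0.001  0.001 -1.   ] w 0.0612 grip 0.0 F [0.4 0.1 0.3] q [-0.34  0.22  0.64  1.88 -0.14  1.1   0.51]
rows 1 [-0.0026 -0.0035  0.0001]
time: 10.05
ee_pos: [0.4999, -0.1619, 0.0909]
eef_rot: [0.648, 0.762, 0.0, 0.0]
ft_force: [1.0, -0.2, -0.6]
width: 0.0287
grip_force: 0.0
t 10.05 tcp [ 0.4999 -0.1619  0.0909] psi 9.21 z [ 0.001  0.    -1.   ] w 0.0287 grip 0.0 F [ 1.  -0.2 -0.6] q [-0.34  0.21  0.64  1.88 -0.14  1.1   0.51]
rows 1 [ 0.0053 -0.0039  0.0046]
```

```bash
python3 -m crank '0 0 0 0 -1;0 0 0 0 -1;0 0 0 0 -1' 25
```

```text
time: 10.35
ee_pos: [0.4997, -0.1619, 0.0906]
eef_rot: [0.648, 0.762, 0.0, -0.0]
ft_force: [-0.2, -0.0, 0.4]
width: 0.0053
grip_force: 0.0
```

The fingers closed on nothing, so I look at the scene numerically and once in a picture.

Run:
```python
from h import *
np.set_printoptions(precision=4,suppress=True)
s=cams.camera("scene");t=cams.camera("top");c=wcam()
print("wrist TCP px",wproj(c,read_state()["ee_pos"]),"expected cap top",wproj(c,[.499,-.161,.118]))
a=cv2.resize(s["img"][120:220,300:400],(400,400),interpolation=cv2.INTER_CUBIC);b=c["img"][100:400,140:500]
b=cv2.copyMakeBorder(b,0,100,0,0,cv2.BORDER_CONSTANT)
cv2.imwrite("pics/c5.png",np.hstack([a,b]))
```

```text
wrist TCP px [315.9334 231.8225] expected cap top [315.1871 248.2346]
```

View pics/c5.png

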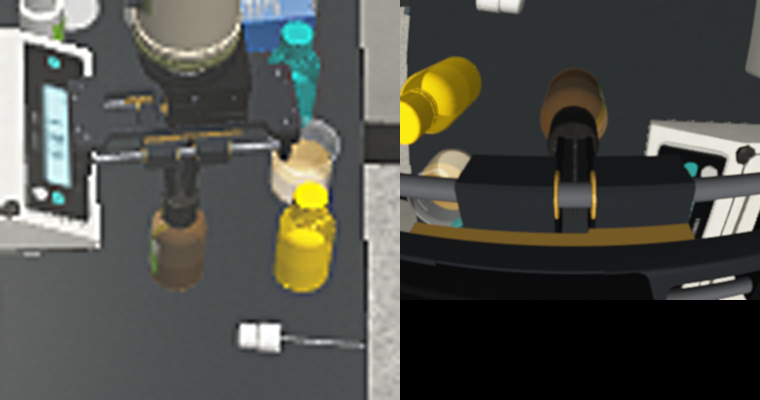

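Fingers shut right at the cap, and the bottle has not moved: its body is still at (344,181) in the scene view. I reopen and close row by row to see if there is any contact.

```bash
f='time|width|grip|force|pos'
python3 -m crank '0 0 0 0 -1' 25 | tr '\n' ' '; echo
python3 -m crank '0 0 0 0 .4;0 0 0 0 .4;0 0 0 0 .4;0 0 0 0 .4;0 0 0 0 .4;0 0 0 0 .4;0 0 0 0 .4;0 0 0 0 .4;0 0 0 0 .4'| tr '\n' ' '; echo
python3 - <<'E'
from h import *
np.set_printoptions(precision=4,suppress=True)
plan([.499,-.161,.09])
s=cams.camera("scene");c=wcam();t=cams.camera("top")
for n,k in (("scene",s),("top",t),("wrist",c)):
    im=k["img"].astype(int);dark=(im.max(2)<45);b,g,r=im[...,0],im[...,1],im[...,2]
    brown=((r>b*1.5)&(r>60)&(r<170)&(g<r*.8)).astype(np.uint8)
    nn,l,st,ce=cv2.connectedComponentsWithStats(brown)
    print(n,[(st[i].tolist(),ce[i].round(1).tolist()) for i in range(1,nn) if st[i,4]>25])
    pr=(lambda P:proj(k,P)) if n!="wrist" else (lambda P:wproj(k,P))
    print(" proj cap top",pr([.499,-.161,.118]),"body mid",pr([.499,-.161,.04]),"tcp",pr(read_state()["ee_pos"]))
cv2.imwrite("pics/c6.png",np.hstack([cv2.resize(s["img"][140:200,315:375],(400,400),interpolation=cv2.INTER_CUBIC),cv2.resize(c["img"][180:300,255:375],(400,400),interpolation=cv2.INTER_CUBIC)]))
E
```

```text
time: 10.6 ee_pos: [0.4997, -0.1619, 0.0906] eef_rot: [0.648, 0.762, 0.0, -0.0] ft_force: [-0.4, -0.6, 0.6] width: 0.0005 grip_force: 0.0 
time: 11.5 ee_pos: [0.4997, -0.1619, 0.0906] eef_rot: [0.648, 0.762, 0.0, -0.0] ft_force: [-0.4, -0.3, -0.2] width: 0.0586 grip_force: 0.0 
t 11.5 tcp [ 0.4997 -0.1619  0.0906] psi 9.21 z [-0.  0. -1.] w 0.0586 grip 0.0 F [-0.4 -0.3 -0.2] q [-0.34  0.21  0.64  1.88 -0.14  1.1   0.51]
rows 1 [ 0.0049 -0.0029  0.003 ]
scene [([312, 97, 10, 12, 56], [316.7, 103.8])]
 proj cap top [344.7317 167.8125] body mid [344.1272 180.935 ] tcp [344.3156 172.3251]
top [([0, 93, 41, 38, 1004], [15.9, 115.5])]
 proj cap top [352.711  218.3184] body mid [350.9675 220.877 ] tcp [352.3106 219.0612]
wrist [([281, 187, 65, 52, 1498], [311.1, 206.1]), ([196, 268, 17, 47, 343], [203.4, 289.4]), ([416, 268, 18, 47, 342], [425.0, 289.2]), ([242, 313, 274, 33, 3669], [384.1, 333.5])]
 proj cap top [315.0889 248.3011] body mid [315.024  206.8993] tcp [315.9335 231.947 ]
```

```bash
python3 -m crank '.005 -.003 .04 0 .4;0 0 .033 0 .4;0 0 0 0 .4' 25 | tr '\n' ' '; echo
for i in 1 2 3 4 5; do python3 -m crank '0 0 0 0 -1' 25 | egrep -v "rot" | tr '\n' ' '; echo; done
```

```text
time: 11.95 ee_pos: [0.4981, -0.1608, 0.0747] eef_rot: [0.648, 0.762, -0.001, -0.001] ft_force: [0.1, 0.4, -0.1] width: 0.0608 grip_force: 0.0 
time: 12.05 ee_pos: [0.4987, -0.161, 0.0757] ft_force: [-0.9, 0.3, 0.2] width: 0.0579 grip_force: 0.0 
time: 12.15 ee_pos: [0.4991, -0.1611, 0.0761] ft_force: [0.8, -0.6, -0.1] width: 0.0518 grip_force: 0.0 
time: 12.25 ee_pos: [0.4991, -0.1611, 0.0762] ft_force: [0.3, 0.0, 0.4] width: 0.0447 grip_force: 0.0 
time: 12.35 ee_pos: [0.4991, -0.1611, 0.0762] ft_force: [-0.5, -0.4, -0.2] width: 0.0366 grip_force: 0.0 
time: 12.45 ee_pos: [0.4991, -0.161, 0.0761] ft_force: [0.3, 0.6, -1.0] width: 0.0308 grip_force: 25.0
```

At TCP z = 0.076 there is a firm grip on the cap at 25 N, so the pads reach about 25 mm less far down than stated. I lift.

```bash
python3 -m crank '0 0 -.05 0 -1;0 0 -.05 0 -1;0 0 -.1 0 -1;0 0 -.15 0 -1;0 0 -.2 0 -1;0 0 -.2 0 -1;0 0 -.1 0 -1;0 0 0 0 -1' 30 | tr '\n' ' '; echo
python3 - <<'E'
from h import *
np.set_printoptions(precision=4,suppress=True)
plan([.5509,.1163,.245],8)
s=cams.camera("scene");c=wcam()
im=c["img"].astype(int);b,g,r=im[...,0],im[...,1],im[...,2]
brown=((r>b*1.5)&(r>60)&(r<170)&(g<r*.8)).astype(np.uint8)
nn,l,st,ce=cv2.connectedComponentsWithStats(brown)
print([(st[i].tolist(),ce[i].round(1).tolist()) for i in range(1,nn) if st[i,4]>25])
cv2.imwrite("pics/c7.png",np.hstack([cv2.resize(s["img"][120:200,300:380],(400,400),interpolation=cv2.INTER_CUBIC),cv2.resize(c["img"][120:280,235:395],(400,400),interpolation=cv2.INTER_CUBIC)]))
E
```

```text
time: 13.25 ee_pos: [0.5004, -0.1616, 0.2497] eef_rot: [0.648, 0.761, 0.002, 0.002] ft_force: [-0.3, -0.5, -2.6] width: 0.0306 grip_force: 30.0 
t 13.25 tcp [ 0.5004 -0.1616  0.2497] psi 9.19 z [ 0.006 -0.    -1.   ] w 0.0306 grip 30.0 F [-0.3 -0.5 -2.6] q [-0.39  0.07  0.65  1.66 -0.04  1.42  0.43]
rows 8 [0.1664 0.0589 0.0031]
[([280, 194, 69, 51, 1635], [312.1, 213.3]), ([208, 218, 6, 14, 62], [210.3, 224.1]), ([242, 270, 13, 48, 253], [248.1, 291.8]), ([374, 270, 14, 48, 250], [380.7, 291.2]), ([194, 319, 283, 27, 3815], [343.4, 335.2])]
```

View pics/c7.png

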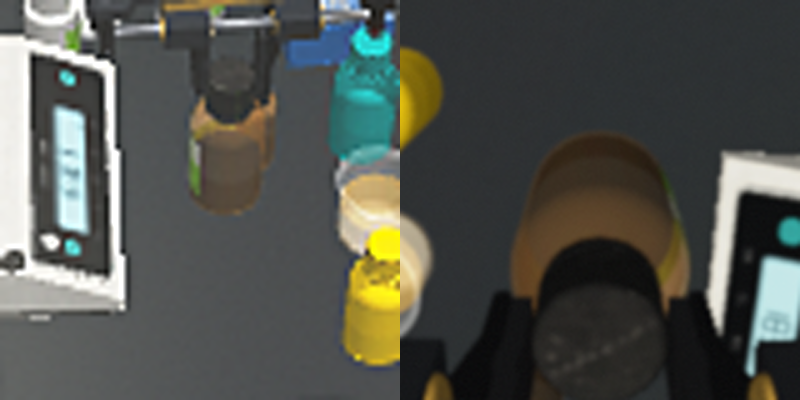

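Held firmly by the cap, which is between the fingers at (600,340) in the right half, and clear of the bench. Now over the bin.

```bash
python3 -m crank '.1 .035 0 0 -1;.166 .059 0 0 -1;.166 .059 0 0 -1;.166 .059 0 0 -1;.166 .059 0 0 -1;.166 .059 0 0 -1;.166 .059 0 0 -1;.166 .059 0 0 -1;.066 .024 0 0 -1;0 0 0 0 -1' 30 | tr '\n' ' '; echo
python3 - <<'E'
from h import *
np.set_printoptions(precision=4,suppress=True)
plan([.551,.1153,.15],4)
c=wcam();t=cams.camera("top")
# bin rim rows (white rim) near hinge-side: compare image with predicted corners
for P in ([.4252,.0617,.103],[.6283,.0959,.103]): print(wproj(c,P))
cv2.imwrite("pics/x.png",c["img"])
E
```

```text
time: 14.35 ee_pos: [0.5488, 0.1185, 0.2441] eef_rot: [0.647, 0.763, -0.001, -0.001] ft_force: [-0.8, -0.8, -0.9] width: 0.0311 grip_force: 30.0 
t 14.35 tcp [0.5488 0.1185 0.2441] psi 9.42 z [-0.003 -0.001 -1.   ] w 0.0311 grip 30.0 F [-0.8 -0.8 -0.9] q [-0.67  0.17  0.43  1.57 -0.07  1.42 -0.07]
rows 4 [-0.0043  0.0024  0.1177]
[206.6756 211.3869]
[379.8309 211.5211]
```

```bash
python3 -m crank '-.016 .01 0 0 -1;0 0 0 0 -1;0 0 0 0 -1' 30 | tr '\n' ' '; echo
python3 - <<'E'
from h import *
np.set_printoptions(precision=4,suppress=True)
plan([.551,.1153,.19],3)
c=wcam();im=c["img"].astype(int);b,g,r=im[...,0],im[...,1],im[...,2]
brown=((r>b*1.5)&(r>60)&(r<170)&(g<r*.8)).astype(np.uint8)
nn,l,st,ce=cv2.connectedComponentsWithStats(brown)
print([(st[i].tolist(),ce[i].round(1).tolist()) for i in range(1,nn) if st[i,4]>25])
E
```

```text
time: 14.75 ee_pos: [0.5522, 0.1123, 0.2461] eef_rot: [0.649, 0.761, 0.0, 0.0] ft_force: [0.1, 0.0, -2.6] width: 0.0309 grip_force: 30.0 
t 14.75 tcp [0.5522 0.1123 0.2461] psi 9.12 z [ 0.  0. -1.] w 0.0309 grip 30.0 F [ 0.1  0.  -2.6] q [-0.66  0.17  0.44  1.56 -0.07  1.43 -0.06]
rows 3 [ 0.0053 -0.0013  0.0936]
[([280, 194, 69, 51, 1627], [311.9, 213.3]), ([242, 270, 13, 48, 256], [248.0, 292.2]), ([374, 270, 14, 48, 248], [380.6, 291.1]), ([194, 319, 283, 27, 3768], [343.4, 335.3])]
```

```bash
python3 -m crank '.015 -.004 .05 0 -1;0 0 .1 0 -1;0 0 .1 0 -1;0 0 .03 0 -1;0 0 0 0 -1;0 0 0 0 -1' 30 | tr '\n' ' '; echo
python3 -c "
from h import *
plan([.551,.1153,.14],5)"
```

```text
time: 15.4 ee_pos: [0.5512, 0.1164, 0.1907] eef_rot: [0.648, 0.762, 0.0, 0.0] ft_force: [0.3, -0.4, -1.4] width: 0.0311 grip_force: 30.0 
t 15.4 tcp [0.5512 0.1164 0.1907] psi 9.21 z [ 0.001  0.    -1.   ] w 0.0311 grip 30.0 F [ 0.3 -0.4 -1.4] q [-0.66  0.2   0.43  1.65 -0.08  1.31 -0.06]
rows 5 [-0.001  -0.0004  0.0507]
```

```bash
for i in 1 2; do python3 -m crank '0 0 .03 0 -1;0 0 .03 0 -1;0 0 .03 0 -1;0 0 .03 0 -1;0 0 0 0 -1' 30 | egrep 'pos|force' | tr '\n' ' '; echo; done
```

```text
ee_pos: [0.5503, 0.1161, 0.1649] ft_force: [-0.5, -1.2, -2.3] grip_force: 30.0 
ee_pos: [0.5503, 0.1161, 0.141] ft_force: [-0.2, 0.2, -3.3] grip_force: 30.0
```

```bash
for i in 1 2 3; do python3 -m crank '0 0 .01 0 -1;0 0 .008 0 -1;0 0 0 0 -1' 30 | egrep 'pos|force' | tr '\n' ' '; echo; done
```

```text
ee_pos: [0.5508, 0.1162, 0.1383] ft_force: [-0.1, -0.6, -2.8] grip_force: 30.0 
ee_pos: [0.5507, 0.1162, 0.1346] ft_force: [-0.8, -0.1, -1.9] grip_force: 30.0 
ee_pos: [0.5509, 0.1163, 0.1312] ft_force: [-0.5, 0.2, -3.2] grip_force: 30.0
```

```bash
for i in 1 2 3; do python3 -m crank '0 0 .008 0 -1;0 0 0 0 -1' 30 | egrep 'pos|force' | tr '\n' ' '; echo; done
```

```text
ee_pos: [0.5516, 0.1162, 0.1311] ft_force: [-2.6, -1.8, 9.7] grip_force: 30.0 
ee_pos: [0.5525, 0.1162, 0.1308] ft_force: [-3.4, -2.0, 18.1] grip_force: 30.1 
ee_pos: [0.5535, 0.1162, 0.1307] ft_force: [-5.5, -2.4, 28.0] grip_force: 30.3
```

```bash
python3 -m crank '0 0 -.02 0 -1;0 0 0 0 -1' 30 | egrep 'pos|force' | tr '\n' ' '; echo
python3 -m crank '0 0 0 0 .2;0 0 0 0 .2;0 0 0 0 .2;0 0 0 0 .2;0 0 0 0 .2;0 0 0 0 .2' | egrep 'pos|force|width' | tr '\n' ' '; echo
python3 -m crank '0 0 -.06 0 .2;0 0 -.12 0 .2;0 0 -.2 0 .2;0 0 -.2 0 .2;0 0 -.15 0 .2;0 0 0 0 .2' | egrep 'pos|force|width' | tr '\n' ' '; echo
python3 - <<'E'
from h import *
np.set_printoptions(precision=4,suppress=True)
plan([.5,.06,.277],3)
E
```

```text
ee_pos: [0.5512, 0.1163, 0.131] ft_force: [-1.1, -1.0, 5.7] grip_force: 30.0 
ee_pos: [0.5508, 0.1162, 0.1303] ft_force: [-0.9, -0.4, -0.3] width: 0.0518 grip_force: 0.0 
ee_pos: [0.5528, 0.1164, 0.282] ft_force: [-0.9, 0.7, -0.7] width: 0.0523 grip_force: 0.0 
t 19.3 tcp [0.5528 0.1164 0.282 ] psi 9.19 z [ 0.007  0.003 -1.   ] w 0.0523 grip 0.0 F [-0.9  0.7 -0.7] q [-0.67  0.16  0.44  1.5  -0.07  1.49 -0.07]
rows 3 [-0.0788 -0.1019  0.0074]
```

```bash
python3 -m crank '-.079 -.102 0 0 .2;-.079 -.102 0 0 .2;-.079 -.102 0 0 .2;0 0 0 0 .2;0 0 0 0 .2' >/dev/null
python3 - <<'E'
from h import *
np.set_printoptions(precision=4,suppress=True)
c=wcam();cv2.imwrite("pics/w6.png",c["img"])
im=c["img"].astype(int);b,g,r=im[...,0],im[...,1],im[...,2]
reg=np.zeros(r.shape,bool);reg[95:175,240:440]=1
for n,m in (("brown",(r>b*1.3)&(r>45)&(g<r*.9)),("dark",im.max(2)<50),("white",im.min(2)>180)):
    m=cv2.morphologyEx((m&reg).astype(np.uint8),cv2.MORPH_OPEN,np.ones((2,2)))
    nn,l,st,ce=cv2.connectedComponentsWithStats(m)
    print(n,[(st[i].tolist(),ce[i].round(1).tolist()) for i in range(1,nn) if st[i,4]>40])
print("expect amber cap",wproj(c,[.5508,.1162,.173]),"base",wproj(c,[.5508,.1162,.055]),"white cap",wproj(c,[.4563,.1052,.157]),"rim",wproj(c,[.4252,.0617,.103]),wproj(c,[.6177,.1577,.103]))
h=hp(np.radians(83.6),-.068,-.25);plan([*h,.277],3);print(h)
E
```

```text
brown [([344, 118, 44, 43, 698], [359.3, 134.1])]
dark [([241, 114, 14, 4, 44], [247.6, 115.7]), ([357, 127, 33, 32, 764], [372.7, 142.3])]
white [([264, 115, 91, 44, 3220], [306.0, 136.4]), ([255, 117, 186, 59, 1650], [379.9, 155.3]), ([368, 116, 47, 43, 1133], [398.8, 135.6])]
expect amber cap [377.9326 144.6552] base [360.5811 133.8196] white cap [282.2596 138.0725] rim [256.9141 164.9393] [424.5291 115.2298]
t 19.85 tcp [0.4982 0.0602 0.2766] psi 9.24 z [ 0.     0.001 -1.   ] w 0.0524 grip 0.0 F [ 0.6 -0.3  0.2] q [-0.65  0.01  0.45  1.66 -0.    1.48 -0.04]
rows 3 [ 0.2422 -0.1463 -0.0006]
[0.3882 0.1896]
```

Released and upright: the cap, base and white cap are at the predicted pixels. Next I take the handle again.

```bash
python3 -m crank '.182 -.11 0 0 .2;.182 -.11 0 0 .2;.182 -.11 0 0 .2;.182 -.11 0 0 .2;0 0 0 0 .2;0 0 0 0 .2' >/dev/null
python3 - <<'E'
from h import *
plan([.389,.1898,.157],4)
E
```

```text
t 20.45 tcp [0.3877 0.1904 0.2764] psi 9.37 z [ 0. -0. -1.] w 0.0524 grip 0.0 F [-0.2 -0.9  0. ] q [-0.82 -0.15  0.23  1.8   0.03  1.49 -0.43]
rows 4 [-0.001   0.0015  0.1492]
```

```bash
python3 -m crank '0 0 .16 0 .2;0 0 .16 0 .2;0 0 .16 0 .2;0 0 .1 0 .2;0 0 .05 0 .2;0 0 0 0 .2'|egrep 'pos|force|width' | tr '\n' ' '; echo
python3 -m crank '0 0 0 0 -1;0 0 0 0 -1;0 0 0 0 -1;0 0 0 0 -1;0 0 0 0 -1;0 0 0 0 -1;0 0 0 0 -1' 20|egrep 'pos|force|width' | tr '\n' ' '; echo
python3 - <<'E'
from h import *
plan([*hp(np.radians(83.6),-.068,-.25),.15],1)
E
```

```text
ee_pos: [0.388, 0.1884, 0.1495] ft_force: [0.6, -0.4, 0.3] width: 0.0525 grip_force: 0.0 
ee_pos: [0.3893, 0.1891, 0.1507] ft_force: [7.3, 0.1, -2.6] width: 0.011 grip_force: 20.0 
t 21.75 tcp [0.3893 0.1891 0.1507] psi 9.18 z [ 0.003  0.    -1.   ] w 0.011 grip 20.0 F [ 7.3  0.1 -2.6] q [-0.81 -0.08  0.24  2.    0.02  1.22 -0.42]
rows 1 [ 0.0031 -0.0054  0.0037]
```

```bash
python3 -m crank '-.044 -.011 0 -.0222 -1;-.044 -.011 0 -.0222 -1;-.066 -.016 0 -.0333 -1;-.088 -.021 0 -.0444 -1;-.088 -.021 0 -.0444 -1;-.088 -.021 0 -.0444 -1;-.088 -.021 0 -.0444 -1;-.088 -.021 0 -.0444 -1;-.044 -.011 0 -.0222 -1;0 0 0 0 -1' 20|egrep 'pos|force|width' | tr '\n' ' '; echo
python3 - <<'E'
from h import *
s=read_state();q=93.15-psi(s);print("q by psi",q)
d=s["ee_pos"][:2]-HINGE;print("q by pos",np.degrees(np.arctan2(-.25,-.068)+.055-np.arctan2(d[1],d[0]))%360, np.hypot(*d))
plan([*hp(np.radians(q),-.068,-.25),.15],1)
E
```

```text
ee_pos: [0.4088, 0.0603, 0.1508] ft_force: [8.5, 2.9, -5.8] width: 0.0107 grip_force: 20.0 
q by psi 54.98351113790372
q by pos 54.30879529354585 0.25887487305785334
t 22.75 tcp [0.4088 0.0603 0.1508] psi 38.17 z [ 0.004  0.001 -1.   ] w 0.0107 grip 20.0 F [ 8.5  2.9 -5.8] q [-0.73 -0.16  0.44  2.06  0.07  1.23  0.35]
rows 1 [0.015  0.0029 0.0038]
```

```bash
python3 -m crank '-.044 -.011 0 -.0222 -1;-.088 -.021 0 -.0444 -1;-.088 -.021 0 -.0444 -1;-.088 -.021 0 -.0444 -1;-.088 -.021 0 -.0444 -1;-.088 -.021 0 -.0444 -1;-.088 -.021 0 -.0444 -1;-.088 -.021 0 -.0444 -1;-.044 -.011 0 -.0222 -1;0 0 0 0 -1' 20|egrep 'pos|force|width' | tr '\n' ' '; echo
cat > q.py <<'E'
from h import *
s=read_state();q=93.15-psi(s);print("q by psi",q)
d=s["ee_pos"][:2]-HINGE;print("q by pos",np.degrees(np.arctan2(-.25,-.068)+.055-np.arctan2(d[1],d[0]))%360, np.hypot(*d))
plan([*hp(np.radians(q),-.068,-.25),.15],1)
E
python3 q.py
```

```text
ee_pos: [0.4982, -0.0501, 0.1507] ft_force: [2.6, 4.7, 0.3] width: 0.0107 grip_force: 20.0 
q by psi 22.9101994075274
q by pos 22.56278823737326 0.2601684845568589
t 23.75 tcp [ 0.4982 -0.0501  0.1507] psi 70.24 z [ 0.002  0.001 -1.   ] w 0.0107 grip 20.0 F [2.6 4.7 0.3] q [-0.63  0.07  0.67  1.87 -0.05  1.21  1.29]
rows 1 [0.0062 0.0073 0.0037]
```

```bash
python3 -m crank '-.044 -.011 0 -.0222 -1;-.088 -.021 0 -.0444 -1;-.088 -.021 0 -.0444 -1;-.066 -.016 0 -.0333 -1;-.044 -.011 0 -.0222 -1;-.044 -.011 0 -.0222 -1;-.022 -.005 0 -.0111 -1;-.022 -.005 0 -.0111 -1;0 0 0 0 -1' 20|egrep 'pos|force|width' | tr '\n' ' '; echo
python3 q.py
```

```text
ee_pos: [0.5744, -0.0868, 0.1507] ft_force: [2.1, 3.8, 4.7] width: 0.0107 grip_force: 20.0 
q by psi 3.972533307779514
q by pos 3.86614842797835 0.26082464218701934
t 24.65 tcp [ 0.5744 -0.0868  0.1507] psi 89.18 z [ 0.001  0.001 -1.   ] w 0.0107 grip 20.0 F [2.1 3.8 4.7] q [-0.48  0.29  0.67  1.67 -0.19  1.25  1.78]
rows 1 [0.0001 0.009  0.0036]
```

```bash
for i in 1 2 3 4; do python3 -m crank '-.022 -.005 0 -.0111 -1;0 0 0 0 -1' 20|egrep 'pos|force|width' | tr '\n' ' '; echo; done
python3 q.py
```

```text
ee_pos: [0.5787, -0.0881, 0.1507] ft_force: [1.8, 4.4, 5.1] width: 0.0104 grip_force: 20.0 
ee_pos: [0.583, -0.0892, 0.1507] ft_force: [2.0, 3.7, 5.3] width: 0.0107 grip_force: 20.0 
ee_pos: [0.5874, -0.0903, 0.1507] ft_force: [0.8, 3.9, 4.9] width: 0.0106 grip_force: 20.0 
ee_pos: [0.5918, -0.0913, 0.1507] ft_force: [0.4, 2.9, 6.4] width: 0.0107 grip_force: 20.0 
q by psi -0.008311357858573842
q by pos 359.9277556491458 0.26101916576235157
t 25.45 tcp [ 0.5918 -0.0913  0.1507] psi 93.16 z [ 0.001 -0.    -1.   ] w 0.0107 grip 20.0 F [0.4 2.9 6.4] q [-0.45  0.34  0.66  1.62 -0.21  1.26  1.87]
rows 1 [-0.0011  0.0097  0.0035]
```

```bash
for i in 1 2 3 4; do python3 -m crank '-.015 -.002 0 0 -1;0 0 0 0 -1' 20|egrep 'pos|force|width' | tr '\n' ' '; echo; done
python3 q.py
```

```text
ee_pos: [0.5925, -0.0914, 0.1506] ft_force: [-9.9, 4.0, 11.3] width: 0.0109 grip_force: 20.0 
ee_pos: [0.5939, -0.0913, 0.1502] ft_force: [-17.8, 6.3, 14.9] width: 0.0105 grip_force: 20.0 
ee_pos: [0.5962, -0.0912, 0.1497] ft_force: [-18.1, 7.0, 14.6] width: 0.0106 grip_force: 20.0 
ee_pos: [0.5986, -0.091, 0.1493] ft_force: [-21.3, 7.4, 13.3] width: 0.0108 grip_force: 20.0 
q by psi 0.03134015601743556
q by pos 358.47476762773255 0.25938508455305886
t 26.25 tcp [ 0.5986 -0.091   0.1493] psi 93.12 z [-0.011  0.003 -1.   ] w 0.0108 grip 20.01 F [-21.3   7.4  13.3] q [-0.44  0.37  0.65  1.59 -0.23  1.28  1.88]
rows 1 [ 0.0338  0.0103 -0.0031]
```

Door is against its stop: force rises to 18 N and the grip slides along. I release and lift.

```bash
python3 -m crank '0 0 0 0 .2;0 0 0 0 .2;0 0 0 0 .2;0 0 0 0 .2;0 0 0 0 .2;0 0 0 0 .2;0 0 0 0 .2'|egrep 'pos|force|width' | tr '\n' ' '; echo
python3 -m crank '0 0 -.1 0 .2;0 0 -.15 0 .2;0 0 -.2 0 .2;0 0 -.2 0 .2;.2 .1 0 0 .2;.2 .1 0 0 .2;.2 .1 0 0 .2;.2 .1 0 0 .2;0 0 0 0 .2;0 0 0 0 .2'|egrep 'pos|force|width' | tr '\n' ' '; echo
python3 - <<'E'
from h import *
np.set_printoptions(precision=4,suppress=True)
c=wcam();cv2.imwrite("pics/w9.png",c["img"]);plan([.5,0,.3])
P=lambda x,y,z:wproj(c,[*hp(0,x,y),z])
print("door outer top free",P(-.028,-.27,.198),"hinge",P(-.028,0,.198),"in free",P(0,-.27,.198),"in hinge",P(0,0,.198))
# edge rows along columns: door grey vs white top
a=P(0,-.25,.198);b=P(0,-.02,.198);g=cv2.cvtColor(c["img"],cv2.COLOR_BGR2GRAY).astype(int)
for f in (0.05,.3,.5,.7,.95):
    u,v=a+(b-a)*f;col=g[int(v)-25:int(v)+15,int(round(u))];print(round(u),round(v,1),col.tolist())
E
```

```text
ee_pos: [0.6034, -0.0922, 0.1504] ft_force: [-0.6, 0.6, -0.4] width: 0.051 grip_force: 0.0 
ee_pos: [0.4391, -0.0206, 0.2811] ft_force: [0.4, 0.2, 0.1] width: 0.0522 grip_force: 0.0 
t 28.0 tcp [ 0.4396 -0.0211  0.2808] psi 93.13 z [ 0.001  0.001 -1.   ] w 0.0522 grip 0.0 F [-0.6 -0.1 -1. ] q [-0.68 -0.18  0.56  1.79  0.09  1.51  1.48]
rows 1 [-0.3072  0.0889 -0.0956]
door outer top free [235.689  343.4693] hinge [447.8833 337.6161] in free [238.7881 358.5228] in hinge [443.0227 352.5574]
263 359.3 [142, 142, 144, 142, 142, 143, 142, 142, 143, 137, 112, 68, 39, 37, 38, 39, 39, 39, 39, 39, 38, 39, 39, 39, 40, 39, 39, 39, 39, 39, 39, 39, 38, 39, 40, 48, 64, 66, 51, 29]
307 358.0 [183, 156, 142, 141, 142, 142, 142, 142, 144, 142, 143, 140, 122, 79, 44, 36, 38, 38, 38, 39, 40, 39, 39, 39, 39, 39, 39, 38, 39, 38, 39, 40, 39, 39, 39, 39, 38, 45, 59, 70]
342 357.0 [187, 183, 164, 147, 141, 142, 143, 143, 142, 142, 142, 143, 143, 136, 107, 66, 41, 37, 39, 39, 39, 39, 39, 39, 40, 40, 38, 39, 39, 38, 39, 39, 39, 39, 38, 38, 39, 38, 40, 49]
377 355.9 [221, 201, 164, 142, 141, 142, 143, 143, 142, 142, 142, 142, 143, 128, 84, 44, 36, 37, 38, 39, 38, 39, 39, 39, 40, 39, 40, 38, 38, 40, 39, 39, 39, 38, 38, 40, 40, 40, 40, 45]
421 354.6 [141, 142, 143, 142, 142, 142, 142, 141, 143, 142, 135, 102, 59, 38, 36, 38, 39, 39, 38, 39, 39, 39, 39, 38, 39, 38, 40, 40, 39, 40, 41, 41, 42, 40, 40, 41, 45, 58, 68, 77]
```

```bash
python3 -m crank '.2 .15 -.05 0 .2;.2 .15 0 0 .2;0 .25 0 0 .2;0 .25 0 0 .2;0 .25 0 0 .2;0 .25 0 0 .2;0 0 0 0 .2;0 0 0 0 .2'|egrep 'pos|force' | tr '\n' ' '; echo
python3 - <<'E'
from h import *
for n,(v0,v1,u0,u1) in (("top",(165,200,265,346)),("scene",(155,265,290,330))):
    a=cv2.cvtColor(cv2.imread(f"pics/{n}0.png"),cv2.COLOR_BGR2GRAY).astype(int);c=cams.camera(n);b=cv2.cvtColor(c["img"],cv2.COLOR_BGR2GRAY).astype(int)
    d=np.abs(a-b)[v0:v1,u0:u1]>30;ys,xs=np.nonzero(d);print(n,d.sum(),list(zip(xs+u0,ys+v0))[:50])
    big=np.abs(a-b)>30;nn,l,st,ce=cv2.connectedComponentsWithStats(big.astype(np.uint8));print([st[i].tolist() for i in range(1,nn) if st[i,4]>12])
E
```

```text
ee_pos: [0.3468, 0.2342, 0.2893] ft_force: [-0.1, -1.3, 0.3] grip_force: 0.0 
top 0 []
[[191, 219, 92, 80, 1876], [249, 242, 3, 9, 19], [211, 244, 4, 6, 16], [236, 270, 35, 59, 439], [64, 279, 299, 121, 6500], [238, 287, 7, 5, 13], [281, 300, 6, 6, 16], [89, 304, 7, 6, 16], [88, 307, 99, 35, 730], [204, 335, 9, 11, 35], [203, 343, 8, 8, 20], [212, 346, 26, 24, 257], [302, 393, 10, 7, 43], [348, 392, 9, 8, 24]]
scene 0 []
[[385, 17, 236, 383, 28568], [519, 161, 5, 10, 13], [338, 173, 5, 6, 17], [485, 211, 9, 5, 21], [503, 227, 6, 11, 32], [388, 234, 3, 10, 13], [389, 247, 3, 8, 14]]
```

Both fixed cameras show the door exactly as at the start, and nothing else has moved except the brown bottle.

```bash
python3 -c "
from bench import workorder
print(workorder.close_job())"
```

```text
the job is handed in; nothing more can be done
None
```

The larger brown bottle was set down upright in the door bin beside the white one, the door was shut gently by its handle, and the job is handed in; I have no verdict back, and could not see the bottles again once the door was shut.

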